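# Work the combination dial of the tool strongbox and slide its lid open

## Task

The stitching irons are locked in the blue strongbox. Turn the dial left to 6, then turn it gently back to the right until you feel it come up solid against the dropped bolt (the dial has slipped on its spindle, so that happens anywhere between 4 and 2: go by feel and do not force it). Then slide the lid fully open by its black bar, away from the dial, and leave the spool, the wax tin and the tape measure where they stand.

Things in the scene. Friction and masses are not known exactly. Their poses are not given: they have to be found in the camera images.
- strongbox: Blue steel strongbox fixed on the green mat (3 mm thick), 160 (x) x 280 (y) x 70 mm high; origin at the centre of its underside; -x is its front (the robot's side), +y the lid end, z up. The -y part, 150 mm long, is a dark steel deck with the dial; the +y part is a tool well under an aluminium sliding lid. Deck and lid plate tops are 70 mm above the origin.
- dial_axis (a point): Point on the dial's upright axis, on its top face (78 mm above the strongbox's origin), at x = 0, y = -65 mm in the strongbox frame. The dial is a flat black disc of 136 mm diameter; nothing stands up from it but the red peg.
- dial_peg (a point): Centre of the top end of the red upright round peg fixed on the dial, 16 mm diameter, standing 32 mm up from the dial face, 46 mm from the axis, inside the yellow 0 mark. Pushing it round sideways with closed fingers turns the dial: about 3 N; the dial stays where it is left.
- dial (a joint): Dial angle, rad, unlimited, growing when turned LEFT (anticlockwise from above). White numbers 0 to 9 round the rim, 0.628 rad apart, increase clockwise; the number at the pointer is value / 0.628: 0 at value 0 (the peg then stands on the pointer side, -x of the axis), 6 at 3.77. It starts between -1.5 and 1.5. More than 40 N of push on dial or peg counts as forcing it.
- dial_pointer (a point): Tip of the yellow pointer on the deck, in front (-x side) of the dial. The lock: turning left picks up a hidden wheel well before 6; where the left turn stops (6 within 0.12 rad either way) sets the wheel. If it was missed: turn right to value -0.7, then left to 6 again, stopping there without overrun.
- stud_slot (a point): Middle of a dark slot in the deck, front -y corner, that shows the hidden spring bolt's brass stud. Turning right from 6 leaves the wheel alone for 3.8 rad; between values 2.4 and 1.6 the bolt drops: the stud jumps 12 mm to +x and the dial comes up solid within 0.35 rad more (it is held both ways). Still turning at 1.2: the wheel is not at 6.
- lid (a joint): Sliding lid, m: 0 closed, 0.080 fully open against its end stop, moving along the strongbox's +y and overhanging that end; friction about 2 N. While the bolt has not dropped it moves less than 5 mm. More than 40 N of push counts as forcing it.
- lid_bar (a point): Top centre of the black finger bar on the lid: 90 mm long along the strongbox's x, 10 mm thick, its top 86 mm above the strongbox's origin, 16 mm above the lid's plate. With the lid closed it stands at x = 0, y = 61 mm in the strongbox frame, 126 mm from the dial's axis.
- cream_spool: Bystander: spool of cream thread standing upright behind the box, 48 mm diameter, 90 mm high; origin at the centre of its underside.
- wax_tin: Bystander: round tin with a mustard yellow lid beyond the lid end of the box, 68 mm diameter, 34 mm high; origin at the centre of its underside.
- tape_measure: Bystander: yellow tape measure behind the dial end of the box, 62 x 84 x 31 mm; origin at its underside.

How it is judged (in metres and radians):
At the end, for the whole second after the job is handed in: The lid stands at rest, open by at least 72 of its 80 mm; the spool, upright, and the wax tin and tape measure are within 20 mm of where they started (value of joint lid above 0.072 m and velocity of joint lid below 0.01 m/s and distance of each of cream_spool, wax_tin, tape_measure from where it was at the start of the episode below 0.02 m and angle between cream_spool's own z axis and vertical below 0.3 rad); the robot touches nothing.
It fails at once if the dial or its peg is forced (more than 40 N) (contact force between the fingers and dial above 40 N).
It fails at once if the lid is forced (more than 40 N) (contact force between the fingers and lid above 40 N).
It also fails if it takes over 54 s, if anything falls off the work surface, if the arm or the gripper's body presses on something with over 40 N, if the wrist force passes 120 N, or if a joint passes its speed limit or range.

## Robot

A 6-joint arm with a two-finger parallel gripper is mounted at the origin on a cart in front of the work surface, level with it; the furniture and walls round the work are solid. World frame = base frame: x ahead of the robot, y to its left, z up, the work surface at z = 0. Lengths are in mm, angles in rad, forces in N, time in s.
With the tool pointing down it reaches from about 400 to 925 mm from the base axis. Payload 12.5 kg.
Tool frame: the origin (TCP) lies midway between the tips of the shut fingers; the grasp point (between the pads) lies 19 mm behind it; z points along the fingers, y is the line along which they close (so a half turn about z gives the same grasp; the last joint's range is limited). The gripper opens to 95 mm and grips with 3 to 60 N. Pads are 20 mm wide; open, the fingers measure 119 mm over their backs; the gripper's body (75 mm by 180 mm) begins 59 mm behind the grasp point.
Start: joints at [-1.22, 0.491, 1.559, -0, 1.092, -0.106], TCP at [275.698, -560.925, 214.661] pointing down, gripper open.
Joint ranges: [-3.1, 3.1], [-0.84, 2.19], [0.05, 2.79], [-1.13, 4.28], [0.06, 2.93], [-2.69, 2.69]. Speed limits (rad/s): [2.22, 2.22, 2.79, 3.14, 3.14, 3.14].

## Interface

Orientations are given as [roll, pitch, yaw] about the fixed x, y, z axes, in that order (R = Rz(yaw) Ry(pitch) Rx(roll)).
In Python, from cell import readout, eyes, env gives the robot as it stands.
- The arm moves only by the tool move_arm, never from a script. Its argument "plan" is a list of rows, each a list of 3 entries, a list of its own where there are three numbers: the turn, a rotation vector about the tool's x, y, z in degrees, then the shift along the tool's x, y, z in m, then the gripper command: -1 is shut, 1 is fully open, values between are in proportion. In form: [[[ax, ay, az], [x, y, z], jaw], ...]. A call has 1 to 5 rows; each row is the pose to reach, as a shift and turn from the pose commanded when the call began, along the tool's axes at that moment; what a row does not reach only later rows make up. A row lasts 1/8 s, in which the tool goes at most 62.5 mm and 10.7 degrees, less where a joint would pass 70% of its speed; a pose out of reach is approached as far as the arm can. A call with a gripper value outside its range is refused whole. The fingers move at their own pace and stop on an object; the grip force is fixed at half the most. Time passes only in rows, so rows that repeat a pose let the fingers close. It gives the time, the measured TCP pose, the force, the opening and the grip force at its end, in the units of the state.
- readout.state(): the state, without advancing time (a new reading comes with each control period).
- eyes.read_camera(name): name is "side" or "top" or "wrist"; returns a dict with "img" (400x640x3 uint8, red, green, blue), "K" (3x3 intrinsics, pixels), "extrinsics" (4x4, takes a point from camera to world coordinates). Camera axes: x right, y up, looking along -z (the intrinsics and any distortion apply to the point x, -y, -z); pixel columns grow to the right and rows downward; lengths in mm; the calibration is good to about 2 mm. A picture is of the moment at which its call begins. There is no depth.
- env.job_done(): hands the job in; it is judged then, once.
Trained networks look in a picture, given as the dict that the camera call returned (one of the last four; its "shot" number tells which), for a name from the list of things; names that differ only in an ending like _2 or _b are one class to them, and where a whole thing is asked for, a point or a joint stands for the part that bears it (a point fixed in the world has none). Each returns a list of dicts, best first, with "score" (0 to 1); they miss things now and then, are a little off and sometimes report something else, mostly with a low value. They report only what shows in the picture. A call takes as long as a camera call.
- eyes.cut_out(picture, name): "mask" (400x640 bool, what is visible of it) and "uv" ([column, row] in pixels, amid what is visible of it).
The state is a dict: "t": time; "joints": joint angles; "qvel": joint speeds; "tau": joint torques, N m; "eef_pos": TCP position; "tcp_rot": TCP orientation; "ft_force": force on the tool from outside, world axes, zero at the start; "moment": the same for the moment, N m; "opening": opening from 0.0 (shut) to 1.0 (fully open); "grip_force": force on a finger pad.
Only numpy, scipy, OpenCV 4.12 (cv2) and the standard library are available. Lean on these libraries where they do the work, as an engineer would, in place of code of your own. Each camera call takes 0.05 s, during which the arm holds its last target. There are 200 camera calls.

## Working session

There is one attempt and no reset: what is moved stays moved. The work goes in short steps, Python scripts to look and compute and a tool call to move; the robot and the scene stay as the last step left them, time stands still between calls to the robot, and variables do not carry over. Pictures are saved under pics/ and viewed, at most 10 in all, crops included, and the job is handed in when it is done.

Besides the shell and the picture viewer there is one more tool, called after ">>>" by a JSON object that holds its "op" and its "data", one argument or row to a line. move_arm: Moves the arm, as the interface text tells. Its arguments: {"type":"object","properties":{"plan":{"type":"array","items":{"type":"array"}}},"required":["plan"]}

```bash
mkdir -p pics
cat > h.py <<'E'
import numpy as np, cv2
from cell import readout, eyes, env
def ray(p,uv):
    K=p["K"];E=np.array(p["extrinsics"]);x=np.linalg.inv(K)@[uv[0],uv[1],1]
    d=E[:3,:3]@[x[0],-x[1],-x[2]]  # camera axes x right,y up,-z fwd
    return E[:3,3],d
def at_z(p,uv,z):
    o,d=ray(p,uv);d=np.array(d);return o+d*(z-o[2])/d[2]
def proj(p,X):
    E=np.array(p["extrinsics"]);c=E[:3,:3].T@(np.array(X)-E[:3,3]);q=p["K"]@[c[0],-c[1],-c[2]];return q[:2]/q[2]
E
python3 - <<'E'
from h import *
s=readout.state();print({k:np.round(v,3) for k,v in s.items()})
for c in("top","side"):
    p=eyes.read_camera(c);print(c,p.keys(),np.round(p["K"],1).tolist(),np.round(p["extrinsics"],3).tolist())
    cv2.imwrite(f"pics/{c}0.png",p["img"][:,:,::-1])
    for n,z in(("strongbox",73),("dial_peg",113),("dial_axis",81),("dial_pointer",73),("stud_slot",73),("lid_bar",89),("cream_spool",90),("wax_tin",34),("tape_measure",31)):
        r=eyes.cut_out(p,n)
        for d in r[:2]:print(n,round(d["score"],2),np.round(d["uv"],1),np.round(at_z(p,d["uv"],z),1),d["mask"].sum())
E
```

```text
{'t': np.float64(0.0), 'joints': array([-1.22 ,  0.492,  1.559,  0.   ,  1.092, -0.106]), 'qvel': array([ 0.   ,  0.001, -0.002, -0.001,  0.   ,  0.001]), 'tau': array([-2.0000e-03, -6.1265e+01, -2.5819e+01,  6.9000e-02,  4.8000e-02,
       -0.0000e+00]), 'eef_pos': array([ 275.58 , -560.679,  214.034]), 'tcp_rot': array([-3.14 , -0.   ,  0.457]), 'ft_force': array([-0.06 ,  0.677,  0.173]), 'moment': array([0.025, 0.02 , 0.005]), 'grip_force': np.float64(0.0), 'opening': np.float64(0.998)}
top dict_keys(['img', 'K', 'extrinsics', 'shot']) [[518.7, 0.0, 316.8], [0.0, 518.7, 195.6], [0.0, 0.0, 1.0]] [[0.014, 0.998, -0.058, 441.18], [-1.0, 0.015, 0.02, 149.532], [0.02, 0.058, 0.998, 1299.947], [0.0, 0.0, 0.0, 1.0]]
strongbox 0.81 [300.4 226.9] [438.4 163.2  73. ] 7825
dial_peg 0.83 [323.1 217.6] [460.4 111.2 113. ] 2649
dial_peg 0.32 [297.6 224. ] [445.  169.2 113. ] 8125
dial_axis 0.56 [299.1 225.3] [442.1 166.2  81. ] 8012
dial_pointer 0.61 [294.9 223.7] [445.7 176.3  73. ] 8109
stud_slot 0.77 [299.9 226.9] [438.4 164.3  73. ] 7999
lid_bar 0.7 [270.1 234.9] [418.9 233.1  89. ] 3423
c
[... 282 characters left out ...]
0.278, -0.359, 182.427], [-0.454, -0.545, 0.705, 852.353], [0.001, 0.791, 0.611, 732.665], [0.0, 0.0, 0.0, 1.0]]
strongbox 0.58 [347.8 242. ] [431.5 216.   73. ] 7364
dial_peg 0.59 [358.4 210.2] [436.4 149.8 113. ] 1778
dial_axis 0.7 [349.5 243.4] [423.4 226.   81. ] 7407
dial_axis 0.26 [354.7 208.3] [460.2 111.   81. ] 1651
dial_pointer 0.95 [351.9 241.6] [423.9 210.8  73. ] 7382
stud_slot 0.92 [347.6 243.6] [429.8 220.8  73. ] 7432
lid_bar 0.58 [344.  250.7] [422. 259.  89.] 2889
lid_bar 0.35 [343.1 322.7] [350.4 422.2  89. ] 1174
cream_spool 0.75 [275.9 188.2] [662.7 138.1  90. ] 568
wax_tin 0.6 [345.9 323.3] [359.4 384.2  34. ] 1099
tape_measure 0.92 [315.3 172.8] [644.6 -41.6  31. ] 409
```

Run:
```python
import cv2
a=cv2.imread("pics/top0.png")[95:315,170:440]
cv2.imwrite("pics/top0c.png",cv2.resize(a,None,fx=2.7,fy=2.7,interpolation=cv2.INTER_CUBIC))
```

```text
(no output)
```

View pics/top0c.png

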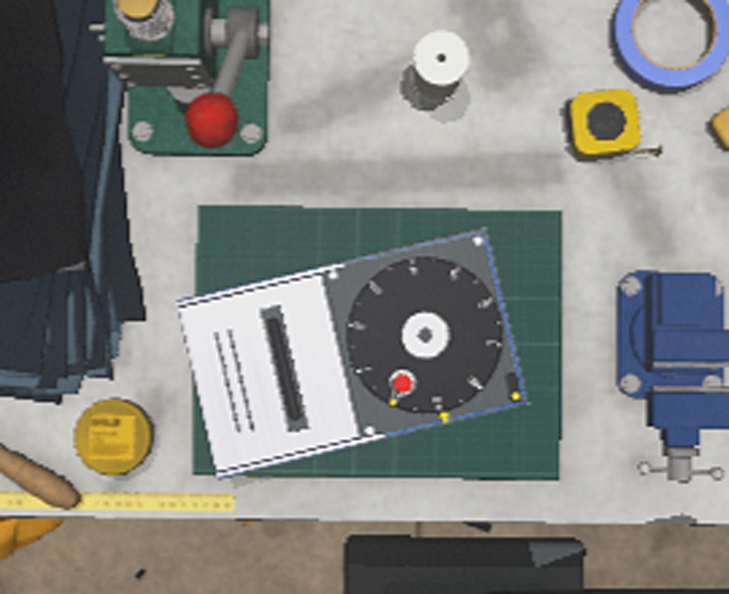

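View pics/side0.png

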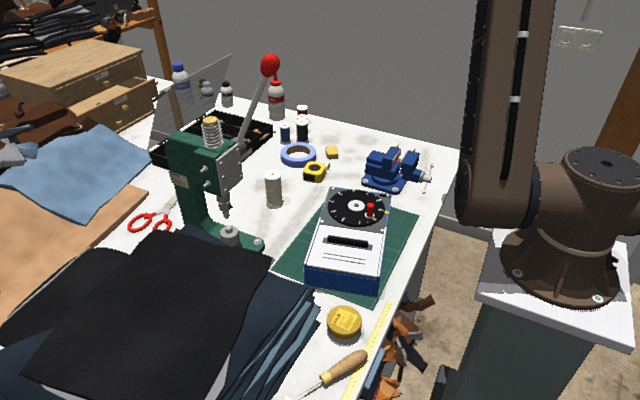

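The top crop shows the dial hub at (425,335), red peg at (403,382), pointer at (444,412), the bar at about (285,369), and deck corners at (486,230) and (528,404). The lid end faces image left, i.e. world +y. The side view agrees, with the arbor press behind the box.

```bash
cat >> h.py <<'E'
def T(b,P):
    c,s=np.cos(b[2]),np.sin(b[2]);return np.array([b[0]+c*P[0]-s*P[1],b[1]+s*P[0]+c*P[1],P[2]+3])
E
python3 - <<'E'
from h import *
from scipy.optimize import least_squares
p=eyes.read_camera("top");f=lambda u,v:np.array([u/2.7+170,v/2.7+95])
obs=[((0,-65,78),f(425,335)),((80,-140,70),f(486,230)),((-80,-140,70),f(528,404)),((-80,140,70),f(218,478)),((80,140,70),f(178,300)),((0,61,86),f(285,369))]
r=least_squares(lambda b:np.concatenate([proj(p,T(b,P))-o for P,o in obs]),[440,160,.2])
b=r.x;print(b,np.round(r.fun,1))
hsv=cv2.cvtColor(p["img"],cv2.COLOR_RGB2HSV);m=((hsv[...,0]<6)|(hsv[...,0]>174))&(hsv[...,1]>150)&(hsv[...,2]>120)
m[:200]=0;m[250:]=0;m[:,:290]=0;m[:,350:]=0
ys,xs=np.nonzero(m);print(xs.mean(),ys.mean(),len(xs))
pk=at_z(p,(xs.mean(),ys.mean()),108);ax=T(b,(0,-65,78))
d=(pk-ax)[:2];a=np.arctan2(d[1],d[0])-b[2]
print("peg",pk,"axis",ax,"r",np.hypot(*d),"val",(a-np.pi+np.pi)%(2*np.pi)-np.pi)
print("bar",T(b,(0,61,86)))
s=eyes.read_camera("side");print("side checks",proj(s,ax),proj(s,T(b,(0,61,86))),proj(s,pk+[0,0,5]))
for n,z in(("cream_spool",90),("wax_tin",34),("tape_measure",31)):
    print(n,at_z(p,eyes.cut_out(p,n)[0]["uv"],z*.8))
E
```

```text
[4.41558868e+02 1.62316926e+02 2.43649172e-01] [ 0.3  0.2  0.6 -0.9  0.7  0.4 -0.5  0.5 -0.6 -0.1 -0.4 -0.1]
318.5483870967742 236.58064516129033 31
peg [416.89046996 120.85935299 108.        ] axis [457.23983314  99.23675981  81.        ] r 45.77780733744587 val -0.7355904974131211
bar [426.84288563 221.51523536  89.        ]
side checks [357.73758249 205.8712463 ] [349.04987881 238.92973709] [371.18520983 205.46130936]
cream_spool [699.4974698   85.62175775  72.        ]
wax_tin [361.37592915 373.46574983  27.2       ]
tape_measure [659.89765532 -68.99331683  24.8       ]
```

```bash
cat >> h.py <<'E'
from scipy.spatial.transform import Rotation as Ro
B=np.array([441.56,162.32,0.2436]);AX=T(B,(0,-65,78))
def tgt(v,r=46):  # pose of TCP for straddling the peg at dial value v
    yaw=v+B[2];psi=yaw+np.pi;return [AX[0]+r*np.cos(psi),AX[1]+r*np.sin(psi)],yaw
def rows(targets):  # [(x,y,z,yaw,jaw)] -> printed rows from the present pose
    s=readout.state();p=np.array(s["eef_pos"]);R0=Ro.from_euler("xyz",s["tcp_rot"]);out=[]
    for x,y,z,yaw,j in targets:
        R=Ro.from_euler("xyz",[np.pi,0,yaw]);rv=(R0.inv()*R).as_rotvec(degrees=True)
        d=R0.inv().apply(np.array([x,y,z])-p)/1000
        # the gripper may need over half a turn: keep yaw continuous elsewhere
        out.append([[round(float(q),1)+0 for q in rv],[round(float(q),4)+0 for q in d],j])
    print(str(out).replace("-0.0,","0,"));return out
def st():
    s=readout.state();print(round(s["t"],2),np.round(s["eef_pos"],1),np.round(s["tcp_rot"],3),"F",np.round(s["ft_force"],1),"open",round(s["opening"],3),round(s["grip_force"],1))
E
python3 - <<'E'
from h import *
rows([(460,-100,215,-.49,-.16)])
E
```

```text
[[[0.0, 0.0, 54.3], [0.3687, -0.3324, -0.0004], -0.16]]
```

>>> {"op": "move_arm", "data": {
  "plan": [
    [[0,0,10],[0.045,-0.04,0],0],
    [[0,0,20],[0.09,-0.08,0],0],
    [[0,0,30],[0.135,-0.12,0],0],
    [[0,0,40],[0.18,-0.16,0],0],
    [[0,0,47],[0.225,-0.205,0],0]
  ]
}}

```text
t: 1.88
eef_pos: [387.3, -277.5, 214.8]
tcp_rot: [3.141, -0.001, -0.369]
ft_force: [0.7, -0.1, -0.5]
opening: 0.538
grip_force: 0.0
```

Run:
```python
from h import *
st()
rows([(460,-100,215,-.49,0),(430,60,190,-.49,0)])
```

```text
1.88 [ 387.3 -277.5  214.8] [ 3.141e+00 -1.000e-03 -3.690e-01] F [ 0.7 -0.1 -0.5] open 0.538 0.0
[[[0.0, 0.0, 7.0], [0.0039, -0.1918, -0.0002], 0], [[0.0, 0.0, 7.0], [-0.0818, -0.3302, 0.0247], 0]]
```

>>> {"op": "move_arm", "data": {
  "plan": [
    [[0,0,7],[0.002,-0.06,0],0],
    [[0,0,7],[0.003,-0.12,0],0],
    [[0,0,7],[0.003,-0.18,0],0],
    [[0,0,7],[-0.03,-0.235,0.01],0],
    [[0,0,7],[-0.065,-0.285,0.02],0]
  ]
}}

```text
t: 2.5
eef_pos: [427.5, 10.5, 194.8]
tcp_rot: [-3.141, -0.001, -0.486]
ft_force: [0.6, -0.4, 0.7]
opening: 0.502
grip_force: 0.0
```

Run:
```python
from h import *
st()
p=eyes.read_camera("wrist");st()
im=p["img"][:,:,::-1].copy()
for X in [T(B,(0,-65,78)),[416.9,120.9,113]]: cv2.circle(im,tuple(int(q) for q in proj(p,X)),3,(255,255,0),1)
cv2.imwrite("pics/w1.png",im)
(x,y),yaw=tgt(-.735);rows([(x,y,150,yaw,-.1),(x,y,91,yaw,-.1)])
```

```text
2.5 [427.5  10.5 194.8] [-3.141e+00 -1.000e-03 -4.860e-01] F [ 0.6 -0.4  0.7] open 0.502 0.0
2.55 [424.2  15.5 193.6] [-3.142e+00  3.000e-03 -4.830e-01] F [-2.8  2.3 -0.8] open 0.5 0.0
[[[0.0, 0.2, 0.5], [-0.0555, -0.0899, 0.0438], -0.1], [[0.0, 0.2, 0.5], [-0.0553, -0.0899, 0.1028], -0.1]]
```

View pics/w1.png

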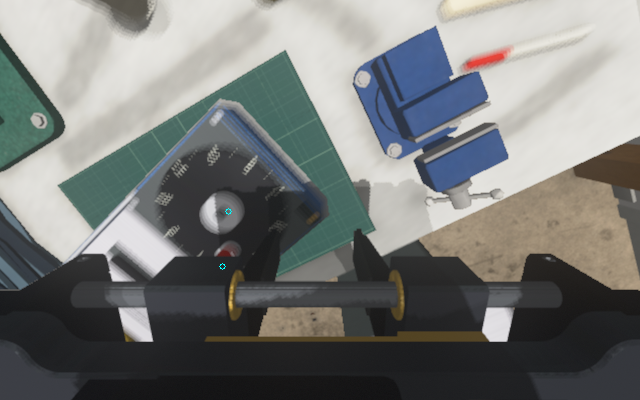

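The wrist view shows the hub near (221,213), 7 px from its projection (228,211) while the arm was still settling. The peg at (228,250) is partly hidden by the gripper, so the estimate is good enough for a wide straddle.

>>> {"op": "move_arm", "data": {
  "plan": [
    [[0,0,0.5],[-0.028,-0.045,0.02],0],
    [[0,0,0.5],[-0.0555,-0.09,0.04],0],
    [[0,0,0.5],[-0.0555,-0.09,0.06],0],
    [[0,0,0.5],[-0.0555,-0.09,0.07],0],
    [[0,0,0.5],[-0.0555,-0.09,0.07],0]
  ]
}}

```text
t: 3.18
eef_pos: [420.7, 113.7, 124.7]
tcp_rot: [3.141, 0.001, -0.495]
ft_force: [-0.3, -0.3, 0.1]
opening: 0.504
grip_force: 0.0
```

Run:
```python
from h import *
st()
p=eyes.read_camera("side");im=p["img"][150:260,300:430,::-1]
cv2.imwrite("pics/s1.png",cv2.resize(im,None,fx=5,fy=5,interpolation=cv2.INTER_CUBIC))
(x,y),yaw=tgt(-.735);rows([(x,y,91,yaw,0)])
```

```text
3.17 [420.7 113.7 124.7] [ 3.141e+00  1.000e-03 -4.950e-01] F [-0.3 -0.3  0.1] open 0.504 0.0
[[[0.0, 0.0, -0.2], [-0.0072, -0.0044, 0.0341], 0]]
```

View pics/s1.png

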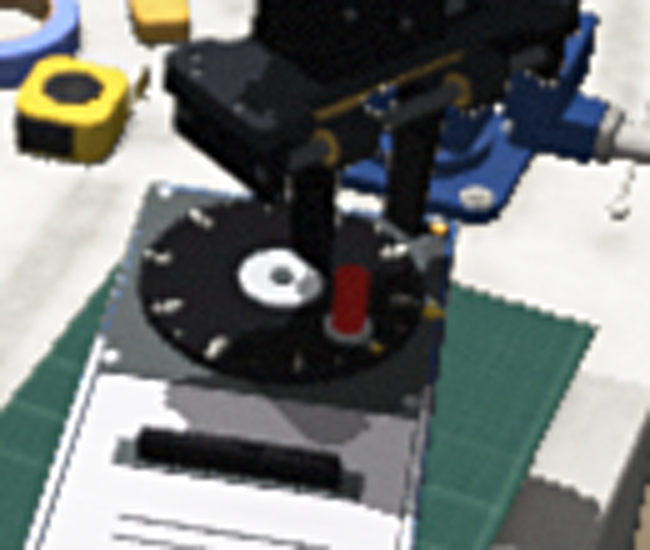

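The side crop shows the peg top at (350,270) and the fingertips at (315,280) and (400,230), still 8 mm short of straddling it. I'll shift over the peg, then go down.

>>> {"op": "move_arm", "data": {
  "plan": [
    [[0,0,0],[-0.007,-0.0045,0],0],
    [[0,0,0],[-0.007,-0.0045,0],0],
    [[0,0,0],[-0.007,-0.0045,0.012],0],
    [[0,0,0],[-0.007,-0.0045,0.024],0],
    [[0,0,0],[-0.007,-0.0045,0.034],0]
  ]
}}

```text
t: 3.85
eef_pos: [416.4, 121.4, 89.8]
tcp_rot: [3.141, 0.001, -0.495]
ft_force: [-0.4, -0.2, -0.3]
opening: 0.5
grip_force: 0.0
```

>>> {"op": "move_arm", "data": {
  "plan": [
    [[0,0,0],[0,0,0],-0.3],
    [[0,0,0],[0,0,0],-0.4],
    [[0,0,0],[0,0,0],-0.5],
    [[0,0,0],[0,0,0],-0.54],
    [[0,0,0],[0,0,0],-0.54]
  ]
}}

```text
t: 4.47
eef_pos: [416.7, 121.5, 91.0]
tcp_rot: [-3.141, -0.0, -0.494]
ft_force: [0.2, 0.5, 0.3]
opening: 0.229
grip_force: 0.0
```

```bash
cat >> h.py <<'E'
def plan(v0,v1,n=5,jaw=-.54,z=91,r=46):
    rows([(*tgt(v,r)[0],z,tgt(v)[1],jaw) for v in np.linspace(v0,v1,n+1)[1:]])
def val():
    s=readout.state();d=s["eef_pos"][:2]-AX[:2];w=np.arctan2(d[1],d[0])-np.pi-B[2]
    print("tcp value mod 2pi",round((w+1.5)%(2*np.pi)-1.5,3),"r",round(np.hypot(*d),1),"yaw",round(s["tcp_rot"][2]-B[2],3))
E
python3 - <<'E'
from h import *
st();val()
p=eyes.read_camera("side");im=p["img"][150:260,300:430,::-1]
cv2.imwrite("pics/s2.png",cv2.resize(im,None,fx=5,fy=5,interpolation=cv2.INTER_CUBIC))
plan(-.735,0.05)
E
```

```text
4.47 [416.7 121.5  91. ] [-3.141 -0.    -0.494] F [0.2 0.5 0.3] open 0.229 0.0
tcp value mod 2pi -0.745 r 46.2 yaw -0.738
[[[0.0, 0.0, -9.2], [0.0008, 0.0077, 0.0], -0.54], [[0.0, 0.0, -18.2], [0.0025, 0.0147, 0.0], -0.54], [[0.0, 0.0, -27.2], [0.0053, 0.0213, 0.0], -0.54], [[0.0, 0.0, -36.2], [0.0091, 0.0275, 0.0], -0.54], [[0.0, 0.0, -45.1], [0.0138, 0.033, 0.0], -0.54]]
```

View pics/s2.png

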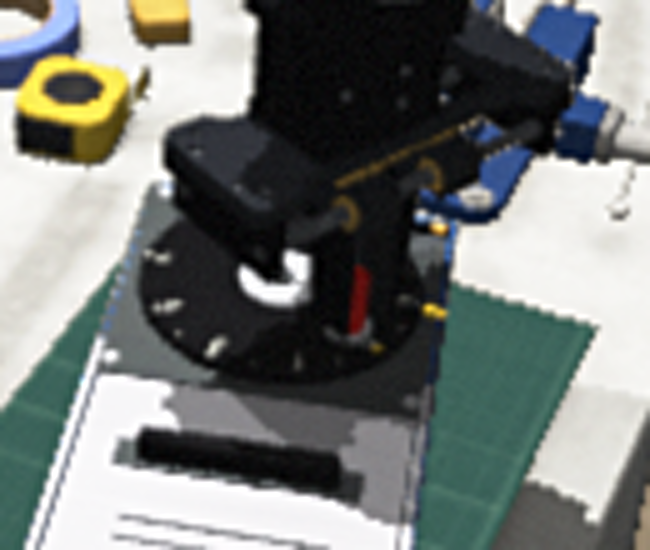

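The peg now sits between the fingers in the side crop, around (355,300), with nothing pressed. Next is turning left, 45° per call.

>>> {"op": "move_arm", "data": {
  "plan": [
    [[0,0,-9],[0.0006,0.0072,0],-0.54],
    [[0,0,-18],[0.0023,0.0142,0],-0.54],
    [[0,0,-27],[0.005,0.0209,0],-0.54],
    [[0,0,-36],[0.0088,0.027,0],-0.54],
    [[0,0,-45],[0.0135,0.0325,0],-0.54]
  ]
}}

```text
t: 5.15
eef_pos: [413.9, 86.7, 91.1]
tcp_rot: [-3.142, -0.002, 0.296]
ft_force: [1.7, 4.9, -1.1]
opening: 0.234
grip_force: 2.2
```

Run:
```python
from h import *
st();val()
```

```text
5.15 [413.9  86.7  91.1] [-3.142e+00 -2.000e-03  2.960e-01] F [ 1.7  4.9 -1.1] open 0.234 2.2
tcp value mod 2pi 0.038 r 45.2 yaw 0.052
```

>>> {"op": "move_arm", "data": {
  "plan": [
    [[0,0,-9],[0.0006,0.0072,0],-0.54],
    [[0,0,-18],[0.0023,0.0142,0],-0.54],
    [[0,0,-27],[0.005,0.0209,0],-0.54],
    [[0,0,-36],[0.0088,0.027,0],-0.54],
    [[0,0,-45],[0.0135,0.0325,0],-0.54]
  ]
}}

```text
t: 5.78
eef_pos: [434.4, 59.4, 90.9]
tcp_rot: [-3.139, 0.001, 1.081]
ft_force: [-4.9, 4.1, 3.8]
opening: 0.231
grip_force: 3.4
```

>>> {"op": "move_arm", "data": {
  "plan": [
    [[0,0,-9],[0.0006,0.0072,0],-0.54],
    [[0,0,-18],[0.0023,0.0142,0],-0.54],
    [[0,0,-27],[0.005,0.0209,0],-0.54],
    [[0,0,-36],[0.0088,0.027,0],-0.54],
    [[0,0,-45],[0.0135,0.0325,0],-0.54]
  ]
}}

```text
t: 6.4
eef_pos: [468.7, 55.0, 90.6]
tcp_rot: [-3.137, -0.0, 1.868]
ft_force: [-6.0, -9.4, 2.3]
opening: 0.23
grip_force: 4.5
```

Run:
```python
from h import *
st();val()
```

```text
6.4 [468.7  55.   90.6] [-3.137 -0.     1.868] F [-6.  -9.4  2.3] open 0.23 4.5
tcp value mod 2pi 1.581 r 45.7 yaw 1.624
```

>>> {"op": "move_arm", "data": {
  "plan": [
    [[0,0,-9],[0.0006,0.0072,0],-0.54],
    [[0,0,-18],[0.0023,0.0142,0],-0.54],
    [[0,0,-27],[0.005,0.0209,0],-0.54],
    [[0,0,-36],[0.0088,0.027,0],-0.54],
    [[0,0,-45],[0.0135,0.0325,0],-0.54]
  ]
}}

```text
t: 7.02
eef_pos: [498.0, 76.9, 90.8]
tcp_rot: [-3.14, 0.001, 2.653]
ft_force: [1.5, -11.0, -0.9]
opening: 0.23
grip_force: 4.8
```

>>> {"op": "move_arm", "data": {
  "plan": [
    [[0,0,-9],[0.0006,0.0072,0],-0.54],
    [[0,0,-18],[0.0023,0.0142,0],-0.54],
    [[0,0,-27],[0.005,0.0209,0],-0.54],
    [[0,0,-36],[0.0088,0.027,0],-0.54],
    [[0,0,-36],[0.0088,0.027,0],-0.54]
  ]
}}

```text
t: 7.65
eef_pos: [502.9, 105.9, 90.9]
tcp_rot: [-3.141, 0.0, -3.006]
ft_force: [-0.6, -0.3, 0.1]
opening: 0.231
grip_force: 0.0
```

Run:
```python
from h import *
st();val();s=readout.state();print(np.round(s["joints"],2))
```

```text
7.65 [502.9 105.9  90.9] [-3.141  0.    -3.006] F [-0.6 -0.3  0.1] open 0.231 0.0
tcp value mod 2pi 3.044 r 46.1 yaw -3.25
[ 0.08  0.51  1.96 -0.    0.68 -1.63]
```

>>> {"op": "move_arm", "data": {
  "plan": [
    [[0,0,-9],[0.0006,0.0072,0],-0.54],
    [[0,0,-18],[0.0023,0.0142,0],-0.54],
    [[0,0,-27],[0.005,0.0209,0],-0.54],
    [[0,0,-33],[0.0074,0.0251,0],-0.54],
    [[0,0,-36],[0.0088,0.027,0],-0.54]
  ]
}}

```text
t: 8.28
eef_pos: [490.4, 131.0, 90.9]
tcp_rot: [-3.141, -0.0, -2.379]
ft_force: [2.1, -5.6, -0.6]
opening: 0.227
grip_force: 2.9
```

```bash
cat >> h.py <<'E'
def peg(name=None):
    for c in("top","side"):
        p=eyes.read_camera(c);h=cv2.cvtColor(p["img"],cv2.COLOR_RGB2HSV)
        m=((h[...,0]<6)|(h[...,0]>174))&(h[...,1]>130)&(h[...,2]>60)
        q=proj(p,AX).astype(int);k=np.zeros_like(m);k[q[1]-45:q[1]+40,q[0]-45:q[0]+45]=1;m&=k>0
        ys,xs=np.nonzero(m)
        if len(xs)>3:
            X=at_z(p,(xs.mean(),ys.mean()),100);d=(X-AX)[:2];w=np.arctan2(d[1],d[0])-np.pi-B[2]
            print(c,len(xs),"peg val~",round((w+1.5)%(2*np.pi)-1.5,3),"r",round(np.hypot(*d),1))
        if name:
            a=p["img"][q[1]-55:q[1]+55,q[0]-70:q[0]+70,::-1];cv2.imwrite(f"pics/{name}_{c}.png",cv2.resize(a,None,fx=5,fy=5,interpolation=cv2.INTER_CUBIC))
E
python3 - <<'E'
from h import *
st();val();peg("a")
E
```

```text
8.28 [490.4 131.   90.9] [-3.141 -0.    -2.379] F [ 2.1 -5.6 -0.6] open 0.227 2.9
tcp value mod 2pi 3.663 r 45.9 yaw -2.622
side 28 peg val~ 3.046 r 33.8
```

>>> {"op": "move_arm", "data": {
  "plan": [
    [[0,0,-3],[0,0.0024,0],-0.54],
    [[0,0,-6],[0.0003,0.0048,0],-0.54],
    [[0,0,-8],[0.0005,0.0064,0],-0.54],
    [[0,0,-10],[0.0007,0.008,0],-0.54],
    [[0,0,-10],[0.0007,0.008,0],-0.54]
  ]
}}

```text
t: 9.0
eef_pos: [484.4, 136.1, 90.9]
tcp_rot: [-3.141, -0.001, -2.207]
ft_force: [1.1, -7.3, -0.6]
opening: 0.232
grip_force: 2.6
```

Run:
```python
from h import *
st();val();peg("b")
```

```text
9.0 [484.4 136.1  90.9] [-3.141e+00 -1.000e-03 -2.207e+00] F [ 1.1 -7.3 -0.6] open 0.232 2.6
tcp value mod 2pi 3.834 r 45.8 yaw -2.45
side 46 peg val~ 3.516 r 37.0
```

View pics/b_side.png

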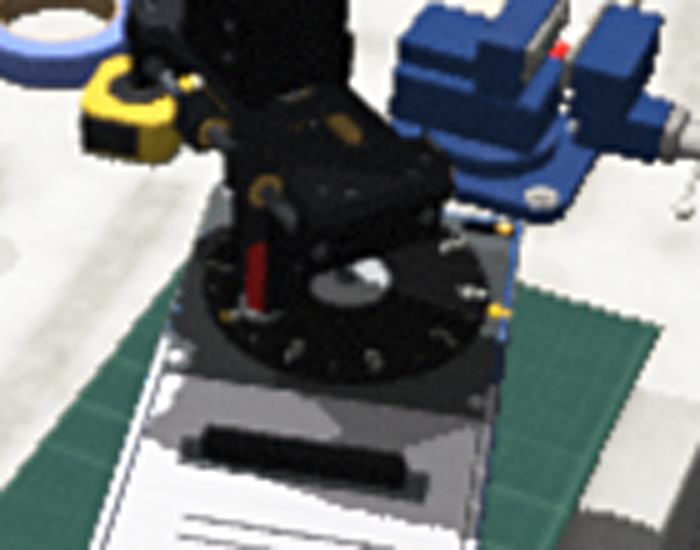

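The side crop shows the peg at (257,280), the yellow 0 mark at (227,317), the pointer at (500,312), and rim numbers at (472,292) and (447,335). I'll unproject these to get the true dial angle.

Run:
```python
from h import *
p=eyes.read_camera("side");q=proj(p,AX).astype(int)
for n,u,z in (("hubL",312,81),):pass
for n,c,z in (("zero",(227,317),81),("num",(472,292),81),("num2",(447,335),81),("num3",(452,243),81),("n4",(373,360),81),("n5",(293,352),81),("pointer",(498,312),74),("stud?",(504,228),74),("pegbase",(257,312),81),("hub",(350,283),81)):
    X=at_z(p,np.array(c)/5+q-[70,55],z);d=(X-AX)[:2];w=np.arctan2(d[1],d[0])-np.pi-B[2]
    print(n,np.round(X[:2],1),"ang-pi",round((w+1.5)%(2*np.pi)-1.5,3),"r",round(np.hypot(*d),1))
```

```text
zero [499.5 152.2] ang-pi 3.795 r 67.7
num [403.2  82.4] ang-pi 0.059 r 56.6
num2 [402.7 117.3] ang-pi -0.563 r 57.5
num3 [425.1  51.2] ang-pi 0.738 r 57.8
n4 [426.7 149.3] ang-pi -1.266 r 58.6
n5 [461.7 160.9] ang-pi 4.397 r 61.8
pointer [389.3  82.6] ang-pi -0.003 r 69.9
stud? [408.8  19.4] ang-pi 0.782 r 93.4
pegbase [488.5 142.4] ang-pi 3.843 r 53.3
hub [457.7 102.6] ang-pi 4.318 r 3.4
```

The dial reads 3.77 to 3.8, which is within tolerance. Now turning right.

>>> {"op": "move_arm", "data": {
  "plan": [
    [[0,0,5],[0.0002,-0.004,0],-0.54],
    [[0,0,12],[0.001,-0.0096,0],-0.54],
    [[0,0,21],[0.0031,-0.0165,0],-0.54],
    [[0,0,30],[0.0062,-0.023,0],-0.54],
    [[0,0,39],[0.0103,-0.0289,0],-0.54]
  ]
}}

```text
t: 9.78
eef_pos: [502.1, 112.1, 91.0]
tcp_rot: [3.141, 0.002, -2.894]
ft_force: [2.3, 9.0, -3.1]
opening: 0.228
grip_force: 3.8
```

>>> {"op": "move_arm", "data": {
  "plan": [
    [[0,0,9],[0.0006,-0.0072,0],-0.54],
    [[0,0,18],[0.0023,-0.0142,0],-0.54],
    [[0,0,27],[0.005,-0.0209,0],-0.54],
    [[0,0,34],[0.0079,-0.0257,0],-0.54],
    [[0,0,38],[0.0098,-0.0283,0],-0.54]
  ]
}}

```text
t: 10.4
eef_pos: [500.4, 81.8, 91.0]
tcp_rot: [3.14, 0.002, 2.728]
ft_force: [5.5, 4.8, -4.5]
opening: 0.229
grip_force: 3.4
```

Run:
```python
from h import *
st();val()
```

```text
10.4 [500.4  81.8  91. ] [3.140e+00 2.000e-03 2.728e+00] F [ 5.5  4.8 -4.5] open 0.229 3.4
tcp value mod 2pi 2.515 r 46.5 yaw 2.485
```

>>> {"op": "move_arm", "data": {
  "plan": [
    [[0,0,2],[0,-0.0016,0],-0.54],
    [[0,0,4],[0.0001,-0.0032,0],-0.54],
    [[0,0,6],[0.0003,-0.0048,0],-0.54],
    [[0,0,8],[0.0005,-0.0064,0],-0.54],
    [[0,0,10],[0.0007,-0.008,0],-0.54]
  ]
}}

```text
t: 11.02
eef_pos: [496.3, 74.6, 91.0]
tcp_rot: [3.14, 0.002, 2.556]
ft_force: [4.2, 1.8, -2.5]
opening: 0.231
grip_force: 2.1
```

>>> {"op": "move_arm", "data": {
  "plan": [
    [[0,0,2],[0,-0.0016,0],-0.54],
    [[0,0,4],[0.0001,-0.0032,0],-0.54],
    [[0,0,5],[0.0002,-0.004,0],-0.54]
  ]
}}

```text
t: 11.4
eef_pos: [492.7, 71.2, 90.9]
tcp_rot: [-3.141, -0.0, 2.471]
ft_force: [1.2, 1.7, -0.6]
opening: 0.233
grip_force: 1.2
```

>>> {"op": "move_arm", "data": {
  "plan": [
    [[0,0,2],[0,-0.0016,0],-0.54],
    [[0,0,4],[0.0001,-0.0032,0],-0.54],
    [[0,0,5],[0.0002,-0.004,0],-0.54]
  ]
}}

```text
t: 11.78
eef_pos: [490.1, 68.1, 90.9]
tcp_rot: [-3.141, -0.0, 2.384]
ft_force: [0.2, 2.8, 0.1]
opening: 0.228
grip_force: 1.1
```

```bash
cat >> h.py <<'E'
def stud(name):
    t=[]
    for c in("top","side"):
        p=eyes.read_camera(c);q=proj(p,T(B,(-65,-125,70))).astype(int)
        a=p["img"][q[1]-20:q[1]+20,q[0]-25:q[0]+25,::-1];t.append(cv2.resize(a,None,fx=7,fy=7,interpolation=cv2.INTER_CUBIC))
    cv2.imwrite(f"pics/{name}.png",np.hstack(t))
    return t
E
python3 - <<'E'
from h import *
st();val();stud("stud1")
E
```

```text
11.78 [490.1  68.1  90.9] [-3.141 -0.     2.384] F [0.2 2.8 0.1] open 0.228 1.1
tcp value mod 2pi 2.141 r 45.3 yaw 2.14
```

View pics/stud1.png

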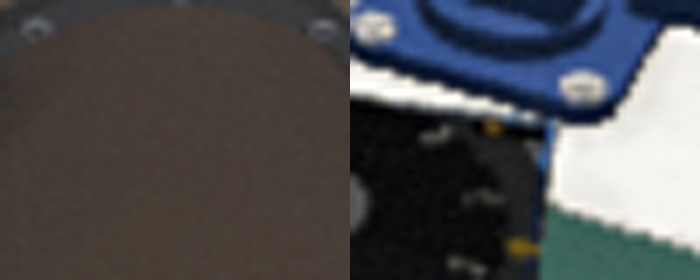

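The top view is blocked by the arm. The side view shows the brass stud at (493,128) and the pointer at (522,246), so I'll track the stud in numbers.

```bash
cat >> h.py <<'E'
def brass():
    p=eyes.read_camera("side");h=cv2.cvtColor(p["img"],cv2.COLOR_RGB2HSV)
    m=((h[...,0]>12)&(h[...,0]<30)&(h[...,1]>140)&(h[...,2]>90)).astype(np.uint8)
    q=proj(p,T(B,(-65,-125,70))).astype(int);k=np.zeros_like(m);k[q[1]-12:q[1]+10,q[0]-16:q[0]+12]=1;m*=k
    n,l,s,c=cv2.connectedComponentsWithStats(m)
    for i in range(1,n):
        X=at_z(p,c[i],73)-[B[0],B[1],0];cc,ss=np.cos(B[2]),np.sin(B[2]);print("brass",s[i,4],np.round(c[i],1),"box xy",np.round([cc*X[0]+ss*X[1],-ss*X[0]+cc*X[1]],1))
E
python3 - <<'E'
from h import *
brass()
p={**eyes.read_camera("side")}
for X in((-58,-125,70),(-70,-125,70)):print(proj(p,T(B,X)))
E
```

```text
brass 1 [382. 195.] box xy [ -51.8 -131.3]
[384.21438554 196.85563475]
[389.03305584 197.52675453]
```

>>> {"op": "move_arm", "data": {
  "plan": [
    [[0,0,2],[0,-0.0016,0],-0.54],
    [[0,0,4],[0.0001,-0.0032,0],-0.54],
    [[0,0,5],[0.0002,-0.004,0],-0.54]
  ]
}}

```text
t: 12.35
eef_pos: [487.4, 65.3, 90.9]
tcp_rot: [-3.142, 0.0, 2.296]
ft_force: [0.3, 2.9, 0.2]
opening: 0.233
grip_force: 1.1
```

Run:
```python
from h import *
val();brass()
```

```text
tcp value mod 2pi 2.054 r 45.4 yaw 2.053
brass 1 [382. 195.] box xy [ -51.8 -131.3]
```

The stud has moved from column 387.8 to 382, about 12 mm towards +x, so the bolt has dropped. I'll keep on gently to the solid stop.

>>> {"op": "move_arm", "data": {
  "plan": [
    [[0,0,1.5],[0,-0.0012,0],-0.54],
    [[0,0,3],[0.0001,-0.0024,0],-0.54],
    [[0,0,4],[0.0001,-0.0032,0],-0.54]
  ]
}}

```text
t: 12.78
eef_pos: [485.0, 63.3, 90.9]
tcp_rot: [3.142, 0.0, 2.227]
ft_force: [-0.5, 1.9, -0.4]
opening: 0.232
grip_force: 1.1
```

Run:
```python
from h import *
val();brass()
```

```text
tcp value mod 2pi 1.985 r 45.4 yaw 1.983
brass 1 [382. 195.] box xy [ -51.8 -131.3]
```

>>> {"op": "move_arm", "data": {
  "plan": [
    [[0,0,1.5],[0,-0.0012,0],-0.54],
    [[0,0,3],[0.0001,-0.0024,0],-0.54],
    [[0,0,4],[0.0001,-0.0032,0],-0.54]
  ]
}}

```text
t: 13.2
eef_pos: [483.7, 62.6, 91.0]
tcp_rot: [3.138, 0.0, 2.157]
ft_force: [7.5, 18.7, -6.1]
opening: 0.232
grip_force: 8.3
```

>>> {"op": "move_arm", "data": {
  "plan": [
    [[0,0,1.5],[0,-0.0012,0],-0.54],
    [[0,0,2.5],[0,-0.002,0],-0.54],
    [[0,0,2.5],[0,-0.002,0],-0.54]
  ]
}}

```text
t: 13.58
eef_pos: [483.0, 62.4, 91.0]
tcp_rot: [3.136, 0.0, 2.113]
ft_force: [12.1, 26.5, -8.6]
opening: 0.229
grip_force: 11.6
```

It comes up solid, with force rising to 29 N and no motion. Backing off and lifting clear.

>>> {"op": "move_arm", "data": {
  "plan": [
    [[0,0,-2.5],[0,0.003,0],-0.54],
    [[0,0,-4],[0,0.005,0],-0.45],
    [[0,0,-4],[0,0.005,0],-0.45],
    [[0,0,-4],[0,0.005,-0.03],-0.45],
    [[0,0,-4],[0,0.005,-0.07],-0.45]
  ]
}}

```text
t: 14.2
eef_pos: [484.4, 62.5, 161.1]
tcp_rot: [-3.139, -0.001, 2.183]
ft_force: [0.3, -0.8, 0.7]
opening: 0.278
grip_force: 0.0
```

Run:
```python
from h import *
st();val();brass()
yaw=B[2]+np.pi/2
for y in(45,):
    X=T(B,(0,y,0));rows([(X[0],X[1],150,yaw,-1),(X[0],X[1],82,yaw,-1)])
```

```text
14.2 [484.4  62.5 161.1] [-3.139e+00 -1.000e-03  2.183e+00] F [ 0.3 -0.8  0.7] open 0.278 0.0
tcp value mod 2pi 1.964 r 45.6 yaw 1.94
brass 1 [382. 195.] box xy [ -51.8 -131.3]
[[[0.2, 0.1, 21.1], [0.1493, 0.0369, 0.0157], -1], [[0.2, 0.1, 21.1], [0.1495, 0.0367, 0.0837], -1]]
```

Run:
```python
from h import *
yaw=B[2]+np.pi/2
X=T(B,(0,34,0));rows([(X[0],X[1],150,yaw,-1),(X[0],X[1],80,yaw,-1)])
```

```text
[[[0.2, 0.1, 21.1], [0.139, 0.0329, 0.0157], -1], [[0.2, 0.1, 21.1], [0.1392, 0.0327, 0.0857], -1]]
```

>>> {"op": "move_arm", "data": {
  "plan": [
    [[0,0,7],[0.045,0.01,0],-1],
    [[0,0,14],[0.09,0.02,0],-1],
    [[0.2,0.1,21],[0.139,0.033,0.01],-1],
    [[0.2,0.1,21],[0.139,0.033,0.02],-1],
    [[0.2,0.1,21],[0.139,0.033,0.03],-1]
  ]
}}

```text
t: 14.88
eef_pos: [432.0, 195.2, 130.4]
tcp_rot: [-3.138, -0.001, 1.82]
ft_force: [1.3, 0.0, -0.1]
opening: 0.005
grip_force: 0.0
```

Run:
```python
from h import *
yaw=B[2]+np.pi/2;st()
X=T(B,(0,34,0));rows([(X[0],X[1],80,yaw,-1)])
p=eyes.read_camera("side");q=proj(p,T(B,(0,50,80))).astype(int);cv2.imwrite("pics/l1.png",cv2.resize(p["img"][q[1]-60:q[1]+50,q[0]-70:q[0]+70,::-1],None,fx=5,fy=5,interpolation=cv2.INTER_CUBIC))
```

```text
14.88 [432.  195.2 130.4] [-3.138e+00 -1.000e-03  1.820e+00] F [ 1.3  0.  -0.1] open 0.005 0.0
[[[-0.2, 0.0, 0.3], [-0.0002, 0.0015, 0.0503], -1]]
```

View pics/l1.png

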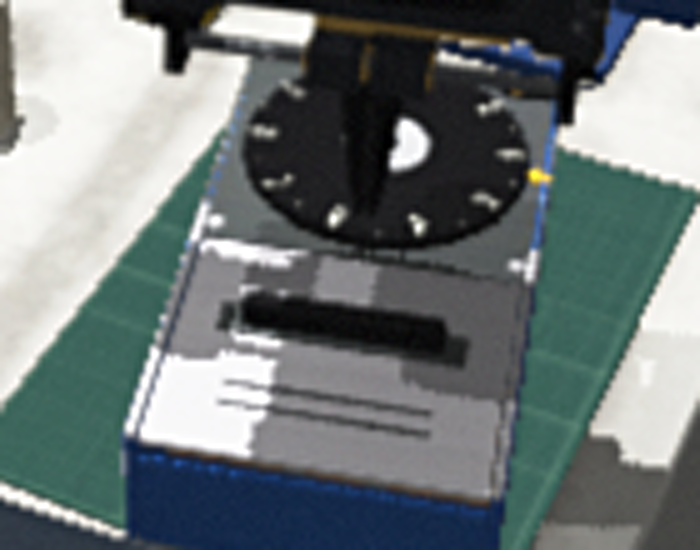

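The closed fingers at (370,205) hang above the gap between the dial and the bar, which runs from (240,300) to (465,350). I'll lower them and begin pushing along tool +x.

>>> {"op": "move_arm", "data": {
  "plan": [
    [[0,0,0],[0,0.0015,0.02],-1],
    [[0,0,0],[0,0.0015,0.04],-1],
    [[0,0,0],[0,0.0015,0.05],-1],
    [[0,0,0],[0.004,0.0015,0.05],-1],
    [[0,0,0],[0.008,0.0015,0.05],-1]
  ]
}}

```text
t: 15.55
eef_pos: [431.6, 203.8, 81.4]
tcp_rot: [-3.139, -0.001, 1.818]
ft_force: [0.5, 0.0, -0.6]
opening: 0.003
grip_force: 0.0
```

>>> {"op": "move_arm", "data": {
  "plan": [
    [[0,0,0],[0.003,0,0],-1],
    [[0,0,0],[0.006,0,0],-1],
    [[0,0,0],[0.009,0,0],-1],
    [[0,0,0],[0.012,0,0],-1]
  ]
}}

```text
t: 16.05
eef_pos: [428.4, 215.5, 81.1]
tcp_rot: [-3.138, -0.001, 1.818]
ft_force: [1.4, -1.6, 2.2]
opening: 0.004
grip_force: 1.1
```

>>> {"op": "move_arm", "data": {
  "plan": [
    [[0,0,0],[0.006,0,0],-1],
    [[0,0,0],[0.012,0,0],-1],
    [[0,0,0],[0.018,0,0],-1],
    [[0,0,0],[0.024,0,0],-1],
    [[0,0,0],[0.03,0,0],-1]
  ]
}}

```text
t: 16.68
eef_pos: [420.9, 244.8, 80.9]
tcp_rot: [-3.138, -0.001, 1.818]
ft_force: [1.6, -2.5, 1.9]
opening: 0.003
grip_force: 1.1
```

>>> {"op": "move_arm", "data": {
  "plan": [
    [[0,0,0],[0.006,0,0],-1],
    [[0,0,0],[0.012,0,0],-1],
    [[0,0,0],[0.018,0,0],-1],
    [[0,0,0],[0.023,0,0],-1],
    [[0,0,0],[0.027,0,0],-1]
  ]
}}

```text
t: 17.3
eef_pos: [414.3, 270.9, 80.9]
tcp_rot: [-3.138, -0.001, 1.818]
ft_force: [0.6, -2.2, 0.9]
opening: -0.001
grip_force: 1.1
```

```bash
cat >> h.py <<'E'
def by():
    s=readout.state();d=s["eef_pos"][:2]-B[:2];print("box x,y",np.round([np.cos(B[2])*d[0]+np.sin(B[2])*d[1],-np.sin(B[2])*d[0]+np.cos(B[2])*d[1]],1))
E
python3 - <<'E'
from h import *
st();by()
E
```

```text
17.3 [414.3 270.9  80.9] [-3.138e+00 -1.000e-03  1.818e+00] F [ 0.6 -2.2  0.9] open -0.001 1.1
box x,y [ -0.3 112. ]
```

Lid open by about 66 mm. Creeping to the end stop.

>>> {"op": "move_arm", "data": {
  "plan": [
    [[0,0,0],[0.003,0,0],-1],
    [[0,0,0],[0.006,0,0],-1],
    [[0,0,0],[0.009,0,0],-1],
    [[0,0,0],[0.01,0,0],-1]
  ]
}}

```text
t: 17.8
eef_pos: [411.8, 280.4, 80.9]
tcp_rot: [-3.138, -0.001, 1.818]
ft_force: [1.2, -2.3, 0.6]
opening: 0.003
grip_force: 1.0
```

>>> {"op": "move_arm", "data": {
  "plan": [
    [[0,0,0],[0.001,0,0],-1],
    [[0,0,0],[0.002,0,0],-1],
    [[0,0,0],[0.002,0,0],-1]
  ]
}}

```text
t: 18.18
eef_pos: [411.4, 282.3, 80.9]
tcp_rot: [-3.138, -0.001, 1.818]
ft_force: [1.8, -0.2, -0.0]
opening: 0.006
grip_force: 0.4
```

>>> {"op": "move_arm", "data": {
  "plan": [
    [[0,0,0],[0.001,0,0],-1],
    [[0,0,0],[0.002,0,0],-1],
    [[0,0,0],[0.002,0,0],-1]
  ]
}}

```text
t: 18.55
eef_pos: [411.2, 283.0, 80.9]
tcp_rot: [-3.137, 0.001, 1.819]
ft_force: [3.4, -13.3, 1.2]
opening: 0.002
grip_force: 6.9
```

>>> {"op": "move_arm", "data": {
  "plan": [
    [[0,0,0],[0.001,0,0],-1],
    [[0,0,0],[0.002,0,0],-1],
    [[0,0,0],[0.002,0,0],-1]
  ]
}}

```text
t: 18.92
eef_pos: [411.0, 283.4, 80.9]
tcp_rot: [-3.137, 0.003, 1.819]
ft_force: [10.0, -27.2, 3.2]
opening: 0.004
grip_force: 14.9
```

End stop reached. Backing off and lifting.

>>> {"op": "move_arm", "data": {
  "plan": [
    [[0,0,0],[-0.006,0,0],-1],
    [[0,0,0],[-0.012,0,0],-1],
    [[0,0,0],[-0.012,0,-0.03],-1],
    [[0,0,0],[-0.012,0,-0.08],-1],
    [[0,0,0],[-0.012,0,-0.08],-1]
  ]
}}

```text
t: 19.55
eef_pos: [414.8, 275.2, 163.8]
tcp_rot: [3.14, -0.002, 1.818]
ft_force: [0.9, 0.5, 0.2]
opening: 0.006
grip_force: 0.0
```

Run:
```python
from h import *
st()
p=eyes.read_camera("side");cv2.imwrite("pics/end.png",p["img"][:,:,::-1])
```

```text
19.55 [414.8 275.2 163.8] [ 3.140e+00 -2.000e-03  1.818e+00] F [0.9 0.5 0.2] open 0.006 0.0
```

View pics/end.png

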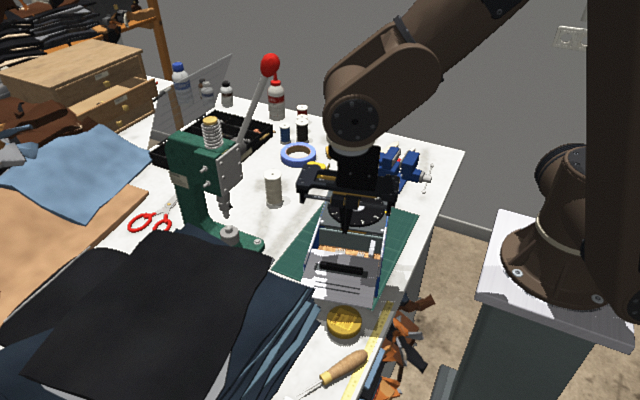

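The lid is open with the well showing at (345,252) and the bar at (342,268). The spool and tin stand where they were, and the arm touches nothing.

```bash
python3 -c "
from cell import env;print(env.job_done())"
```

```text
the job is handed in; nothing more can be done
None
```

The job is handed in: I set the dial to 6, turned it back until it came up solid at about 29 N, and slid the lid to its end stop; the spool and tin look unmoved, but the tape measure was hidden in the last picture, and no verdict came back.

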